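Snap the stud of a hang tag shut in the bench pliers

ROBOT

A 6-joint arm with a two-finger parallel gripper is mounted at the origin on the work surface. World frame = base frame: x ahead of the robot, y to its left, z up, the work surface at z = 0. Lengths are in m, angles in rad, forces in N, time in s.
With the tool pointing down it reaches from about 0.275 to 0.85 m from the base axis. Payload 19 kg.
Tool frame: the origin (TCP) lies midway between the tips of the shut fingers; the grasp point (between the pads) lies behind it (pinch_z is the y of the grasp point in the tool frame, in m); y points along the fingers, x is the direction in which the jaws open and shut, and the axes are right-handed (so a half turn about y gives the same grasp; the last joint's range is limited). The gripper opens to 85 mm and grips with 20 to 120 N. Pads are 22 mm wide; open, the fingers measure 114 mm over their backs; the gripper's body (76 mm by 85 mm) begins 54 mm behind the grasp point. The pads swing forward as they close: fully open they stand 13 mm farther back than shut.
Start: joints at [-1.357, 0.15, 1.437, -0, 1.554, -0.134], TCP at [0.196, -0.541, 0.231] pointing down, gripper open.
Joint ranges: [-2.8, 2.8], [-0.68, 2.1], [0.12, 2.68], [-1.39, 4.53], [0.16, 2.79], [-2.81, 2.81]. Speed limits (rad/s): [1.89, 1.89, 2.22, 3.01, 3.01, 3.01].

INTERFACE

Orientations are given as a rotation vector (axis times angle).
In Python, from plant import move_ptp, move_straight, move_j, command_gripper, sleep, ik, state, snapshot, PlanningError, close_job, find_in, spot_point, pinch_z gives the robot as it stands. Calls block until the motion is done:
- move_ptp(position, orientation): joint-space move of the TCP to a pose.
- move_straight(position, rotation=None, feed=0.15): straight line of the TCP; rotation=None keeps the orientation; feed is the mean speed in m/s.
- move_j(angles): joint-space move.
- command_gripper(opening, f_grip=None): finger opening in m; f_grip is the grip in N (None keeps the last); returns when the fingers have stopped.
- sleep(seconds).
- ik(position, orientation): joint angles nearest the present ones, or None.
- state(): the state.
- snapshot(name): name is "scene" or "top" or "wrist"; returns a dict with "pixels" (420x560x3 uint8, blue, green, red), "z_map" (420x560 float32, m along the optical axis (not along the pixel's ray), 0 where there is no reading), "fx", "fy", "cx", "cy" (pixels), "extrinsics" (4x4, takes a point from camera to world coordinates). Camera axes: x right, y down, z forward; pixel columns grow to the right and rows downward; lengths in m; the calibration is good to about 2 mm. A picture is of the moment at which its call begins.
A pose or a line that the arm cannot do raises PlanningError and nothing moves.
- close_job(): hands the job in, once; it reports no verdict.
Trained networks look in the newest picture that a camera, given by its name, has taken for a name from the list of things; names that differ only in an ending like _2 or _b are one class to them, and where a whole thing is asked for, a point or a joint stands for the part that bears it (a point fixed in the world has none). Each returns a list of dicts, best first, with "score" (0 to 1); they miss things now and then, are a little off and sometimes report something else, mostly with a low value. They report only what shows in the picture. A call takes as long as a camera call. They do not tell look-alikes from the thing itself.
- find_in(camera, target): "centre" ([x, y, z] in m, in world coordinates, good to about 4 mm: the middle of the surface that is visible of it).
- spot_point(camera, target): "centre" ([x, y, z] in m, in world coordinates, good to about 4 mm: a listed point, or the origin of a listed thing).
The state is a dict: "clock": time; "q": joint angles; "qd": joint speeds; "joint_torque": joint torques, N m; "ee_pos": TCP position; "tool_rot": TCP orientation; "ft_force": force on the tool from outside, world axes, zero at the start; "ft_torque": the same for the moment, N m; "grip_width": finger opening in m.
Only numpy, scipy, OpenCV 4.12 (cv2) and the standard library are available. Lean on these libraries where they do the work, as an engineer would, in place of code of your own. Each camera call takes 0.05 s, during which the arm holds its last target. There are 200 camera calls.

TASK

Take the black hang tag by its upright tab, slide it gently into the slot of the bench pliers until it sits fully home against the end stop, and let go of it. Then press the pliers' sprung upper handle down, only as hard as it takes, until the metal stud clicks down flush into the tag's socket; do not push the stud with the fingers. Let the handle spring back up, leave the closed tag lying home in the slot, and do not knock the other things about.

Things in the scene. Friction and masses are not known exactly. Their poses are not given: they have to be found in the camera images.
- stand: steel base of the snap pliers, bolted down, 250 mm along x, 101 mm along y. Origin on the bench top under the axis where the snap must sit. x points along the pliers to the hinge, the handles run to -x, +y points out of the slot's open mouth, z up. The tag slides in towards -y on a flat bed 12 mm above the bench (y -24 to +77 mm, 60 mm wide)
- mouth (a point): middle of the slot's mouth, at bed height, 77 mm along +y of the stand. Two rails 5 mm tall on the bed guide the tag: 40 mm apart inside from y -20 to +40 mm, flaring to about 52 mm apart here
- hinge (a point): middle of the hinge axis of the pliers (axis along the stand's y), 50 mm above the bench, 50 mm along +x of the stand. A steel punch 14 mm across under the upper arm, 50 mm from the hinge, meets the stud. It is set by a screw and stands out up to 6 mm more or less each time; open, it clears an unsnapped stud by 7 to 20 mm
- nest (a point): point on the bed (12 mm above the bench) on the axis where the snap must sit; the tag's origin coincides with it when home, the tag's axes then being those of the stand
- stop: end stop, a steel strip 34 mm long standing to 14 mm above the bed, its face at y -18 mm of the stand. The body's origin is that of the stand. Push the tag against it with no more than a few newtons; it and the tag suffer above 30 N
- handle (a joint): upper handle, rad: 0 sprung open, grows as pressed down, limit 0.65. Its spring needs 2 to 4 N at the pad. The stud bottoms anywhere from about 0.3 to 0.57, as the punch is set: feel for it. The force at the pad rises to about 8 to 15 N, drops as the snap clicks, then rises steeply as the stud bottoms; never exceed 40 N
- pad (a point): centre of the top face of the flat rubber pad at the end of the upper handle, 46 mm along the handle x 36 mm, 165 mm from the hinge; about 139 mm above the bench when open. Press it from above with closed fingers; it moves down on an arc about the hinge
- tag: rigid black plastic hang tag, 70 g and its springs 72 g: plate 36 mm wide (x), 136 mm long (y from -18 to +118 mm), 5 mm thick. Origin on its underside under the axis of the round socket, which is 30 mm across outside, 24 mm inside, its rim 26 mm above the underside. z up. Four springs in the socket grip the stud. An upright tab stands on the tail
- tab (a point): centre of the top of the tag's upright tab: 12 mm thick (tag x), 32 mm long (tag y), 39 mm tall above the underside, 85 mm from the origin towards the tail (+y). Grip it across its thickness, with the fingertips 7 mm or more above the tag's underside so that they clear the rails
- cap: steel press stud, 25 g, 20.5 mm tall, head 21.6 mm across, 9 mm thick. Origin at the bottom of its ball end, z up. It starts set loosely in the tag's socket, origin about 12.5 mm above the tag's underside, head 7 mm proud of the rim; clicked in, its origin is 5 mm above the underside and its head flush. Loose, it falls out if the tag is tipped
- spray_can: silver spray can with an orange cap, 65 mm across, 188 mm tall, origin under its centre; leave alone
- spray_can2: silver spray can with a blue cap, same size; leave alone
- wheel: white skateboard wheel, 54 mm across, 34 mm tall, lying flat; leave alone
- marker: white marker pen, 130 mm long along its x, 17 mm thick; leave alone
- skate_tool: steel wrench, 150 mm long, lying flat; leave alone
- bearing: steel ball bearing, 22 mm across, 7 mm tall, lying flat; leave alone
Things that resemble listed ones, but are neither listed nor needed, are in the scene too. Of the things like the tag, leave any that is yellow; of the rest the smaller one is meant.

How it is judged:
By the outcome, as a careful person would: the job done as asked, in the order asked, and still so for the second after the job is handed in, with the robot touching nothing.
It also fails if it takes over 61 s, if anything falls off the work surface, if the arm or the gripper's body presses on something with over 40 N, if the wrist force passes 120 N, or if a joint passes its speed limit or range.

## Working session

There is one attempt and no reset: what is moved stays moved. The work goes in short steps, each a Python script; the robot and the scene stay as the last script left them, time stands still between calls to the robot, and variables do not carry over. Pictures are saved under pics/ and viewed, about 8 in all and at most 12, crops included, and the job is handed in when it is done.

```bash
mkdir -p pics; ls; python3 - <<'E'
from plant import *
import cv2,numpy as np
for c in ("scene","top"):
    s=snapshot(c); cv2.imwrite(f"pics/{c}0.png",s["pixels"]); np.savez(f"pics/{c}0.npz",**s)
    E=s["extrinsics"];Ei=np.linalg.inv(E)
    def px(p):
        q=Ei@np.r_[p,1]; return [int(s["fx"]*q[0]/q[2]+s["cx"]),int(s["fy"]*q[1]/q[2]+s["cy"])]
    print(c,E[:3,3])
    for f,n in [(spot_point,x) for x in ("stand","mouth","hinge","nest","stop","pad","tag","tab","cap")]+[(find_in,x) for x in("tag","stand","spray_can","wheel","marker","skate_tool","bearing")]:
        for d in f(c,n)[:4]: print(f.__name__[:4],n,round(d["score"],2),np.round(d["centre"],3),px(d["centre"]))
st=state();print(st["clock"],st["ft_force"],pinch_z,st["tool_rot"],st["ee_pos"])
E
```

```text
pics
scene [ 1.2876039  -0.07986927  1.17482821]
call stand 0.94 [ 0.621 -0.045  0.004] [267, 264]
call stand 0.64 [ 0.711 -0.366 -0.002] [136, 317]
call mouth 0.64 [0.639 0.033 0.012] [299, 264]
call hinge 0.88 [ 0.666 -0.058  0.047] [263, 272]
call hinge 0.63 [ 0.822 -0.139 -0.001] [237, 347]
call nest 0.66 [ 0.622 -0.041  0.006] [268, 263]
call stop 0.42 [ 0.62  -0.046  0.001] [266, 264]
call pad 0.7 [ 0.53  -0.023  0.138] [268, 202]
call tag 0.74 [ 0.279 -0.258  0.   ] [177, 170]
call tag 0.71 [ 0.564  0.213 -0.002] [363, 232]
call tag 0.59 [ 0.62  -0.041  0.007] [268, 263]
call tag 0.23 [0.377 0.076 0.   ] [299, 182]
call tab 0.97 [0.371 0.335 0.05 ] [392, 158]
call tab 0.77 [0.537 0.292 0.039] [392, 211]
call tab 0.68 [ 0.354 -0.221  0.038] [189, 180]
call cap 0.57 [0.568 0.215 0.012] [364, 231]
call cap 0.17 [0.638 0.032 0.008] [298, 265]
call tag 0.77 [0.383 0.375 0.002] [404, 170]
call tag 0.66 [ 0.33  -0.234  0.001] [186, 183]
call tag 0.64 [0.546 0.264 0.002] [380, 223]
call stand 0.89 [ 0.613 -0.034  0.014] [270, 259]
call spray_can 0.95 [0.684 0.43  0.133] [473, 231]
cal
[... 1022 characters left out ...]
 0.42 [0.563 0.217 0.013] [214, 199]
call cap 0.24 [ 0.617 -0.043  0.   ] [309, 178]
call tag 0.72 [0.381 0.382 0.005] [155, 267]
call tag 0.62 [ 0.322 -0.235  0.005] [382, 285]
call tag 0.61 [0.545 0.259 0.007] [199, 206]
call stand 0.63 [0.377 0.232 0.016] [209, 268]
call stand 0.59 [ 0.598 -0.037  0.013] [307, 184]
call spray_can 0.72 [0.657 0.419 0.15 ] [123, 159]
call spray_can 0.69 [ 0.708 -0.352  0.151] [438, 131]
call wheel 0.85 [0.757 0.043 0.031] [276, 125]
call marker 0.83 [0.373 0.234 0.014] [208, 269]
call skate_tool 0.92 [ 0.813 -0.139  0.008] [342, 105]
1.7 [ 0.34786654 -0.23361672  0.10955673] -0.0187 [-1.35381951  0.94939423 -0.9491999 ] [ 0.19594295 -0.54054709  0.23125841]
```

```bash
python3 - <<'E'
import cv2,numpy as np
a=cv2.imread("pics/scene0.png")[130:370,80:500]; cv2.imwrite("pics/v1.png",cv2.resize(a,None,fx=1.9,fy=1.9,interpolation=cv2.INTER_CUBIC))
a=cv2.imread("pics/top0.png")[140:310,110:410]; cv2.imwrite("pics/v2.png",cv2.resize(a,None,fx=2.6,fy=2.6,interpolation=cv2.INTER_CUBIC))
E
```

```text
(no output)
```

View pics/v1.png

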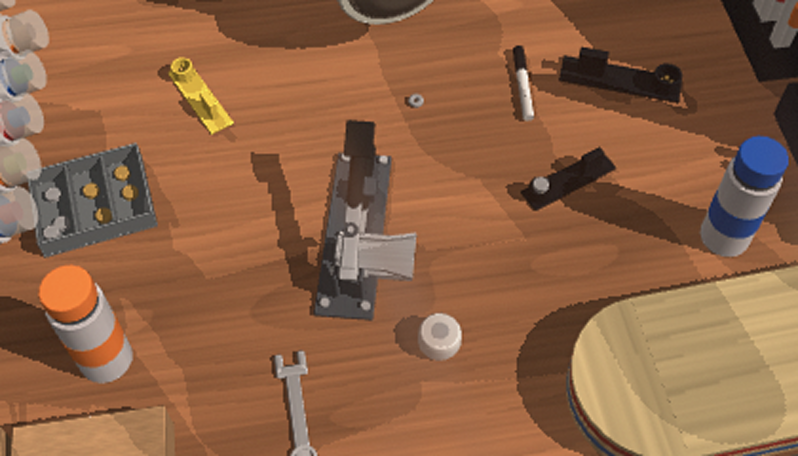

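View pics/v2.png

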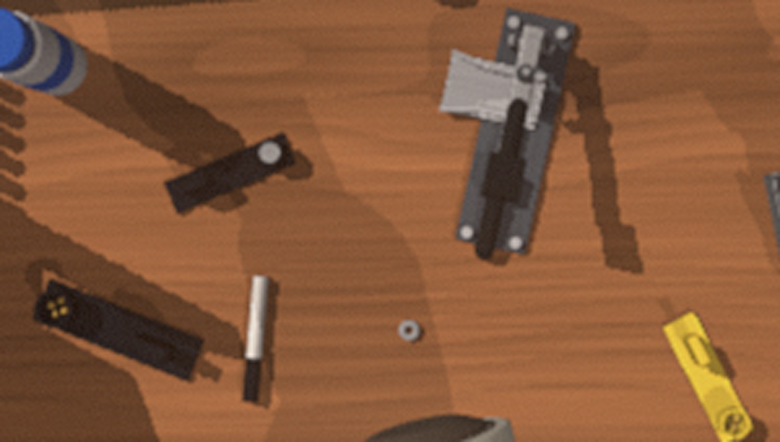

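Three tag-like things show in the scene view: yellow at (187,181), leave it. A long black one with an empty socket at (404,170). A smaller black one with a steel stud in its socket at (375,225), which fits the description of black, smaller and with the stud. I'll confirm it and measure it and the stand from the wrist camera.

```bash
cat > h.py <<'E'
from plant import *
import numpy as np,cv2
from scipy.spatial.transform import Rotation as R
def ori(yaw,flip=0):
    a=yaw+np.pi*flip; c,s=np.cos(a),np.sin(a)
    return R.from_matrix(np.array([[c,0,-s],[s,0,c],[0,-1,0]])).as_rotvec()
def fr(): return np.array(state()["ft_force"])
def shot(name,cam="wrist"):
    s=snapshot(cam); cv2.imwrite(f"pics/{name}.png",s["pixels"]); np.savez(f"pics/{name}.npz",**s); return s
def cloud(s):
    z=s["z_map"]; v,u=np.mgrid[:z.shape[0],:z.shape[1]]
    P=np.stack([(u-s["cx"])/s["fx"]*z,(v-s["cy"])/s["fy"]*z,z,np.ones_like(z)],-1)@s["extrinsics"].T
    P=P[...,:3]; P[z==0]=np.nan; return P
def rep(cam,*names):
    for n in names:
        for d in spot_point(cam,n)[:2]: print(n,round(d["score"],2),np.round(d["centre"],4))
E
python3 - <<'E'
from h import *
for f in(0,1):
    for p,y in(((.54,.28,.25),.37),((.64,.09,.25),-.235)):
        print(f,y,ik(p,ori(y,f)))
E
```

```text
0 0.37 [ 3.51756128e-01  2.14962642e-01  1.32427376e+00 -4.44089210e-16
  1.60235625e+00 -1.82438719e-02]
0 -0.235 [ 2.05966292e-02  2.95740722e-01  1.22408085e+00 -4.44089210e-16
  1.62177108e+00  2.55596629e-01]
1 0.37 None
1 -0.235 None
```

```bash
python3 - <<'E'
from h import *
move_ptp((.62,.07,.30),ori(-.235)); s=shot("w_stand"); rep("wrist","stand","nest","mouth","hinge","pad","stop")
print(np.round(s["extrinsics"],3))
move_ptp((.545,.26,.25),ori(.37)); s=shot("w_tag"); rep("wrist","tag","tab","cap"); print(state()["clock"])
a=cv2.imread("pics/w_stand.png");b=cv2.imread("pics/w_tag.png")
cv2.imwrite("pics/v3.png",cv2.resize(np.hstack([a,b]),(800,300),interpolation=cv2.INTER_AREA))
E
```

```text
stand 0.72 [ 0.6224 -0.0459 -0.0014]
stand 0.39 [ 0.619  -0.0456  0.0126]
nest 0.84 [ 0.6193 -0.0458  0.0118]
mouth 0.94 [0.6429 0.0327 0.0071]
hinge 0.7 [ 0.6667 -0.058   0.0479]
pad 0.81 [ 0.5304 -0.0223  0.1426]
[[ 0.972 -0.225 -0.061  0.635]
 [-0.233 -0.939 -0.253  0.133]
 [-0.     0.26  -0.966  0.443]
 [ 0.     0.     0.     1.   ]]
tag 0.78 [0.5642 0.2109 0.0009]
tab 0.62 [0.534  0.2968 0.0381]
tab 0.62 [ 0.3741  0.0749 -0.0012]
cap 0.61 [0.5622 0.2138 0.0155]
5.7417
```

View pics/v3.png

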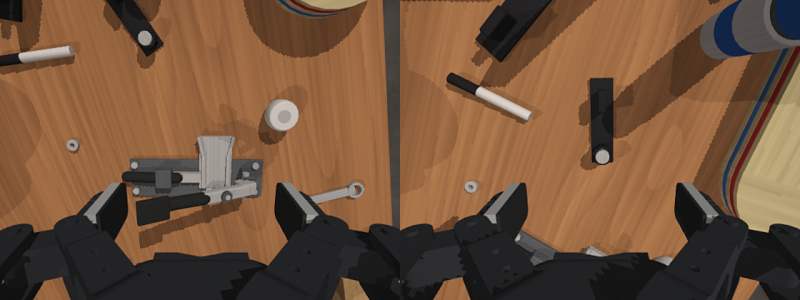

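The left half shows the stand with its bed at (215,160). The right half confirms the small black tag: stud at (600,155), tab towards (600,95). Now I'll fit precise poses from depth.

```bash
python3 - <<'E'
from h import *
P=cloud(dict(np.load("pics/w_tag.npz"))); X=P.reshape(-1,3); X=X[np.isfinite(X).all(1)]
m=(np.linalg.norm(X[:,:2]-[.546,.257],axis=1)<.1)
print("bench z",np.median(X[m&(X[:,2]<.003)][:,2]))
T=X[m&(X[:,2]>.0025)]
r=cv2.minAreaRect((T[:,:2]*1000).astype(np.float32)); print("tag rect",r,len(T))
pl=X[m&(X[:,2]>.0025)&(X[:,2]<.008)];print("plate",cv2.minAreaRect((pl[:,:2]*1000).astype(np.float32)),np.median(pl[:,2]))
tb=T[(T[:,2]>.035)]; print("tab",len(tb),cv2.minAreaRect((tb[:,:2]*1000).astype(np.float32)),np.median(tb[:,2]),tb[:,:2].mean(0))
st=T[(T[:,2]>.029)&(np.linalg.norm(T[:,:2]-[.564,.212],axis=1)<.02)]; print("stud",len(st),st.mean(0),cv2.minEnclosingCircle((st[:,:2]*1000).astype(np.float32)))
# stand
out=[]
for n in("w_stand","top0"):
    P=cloud(dict(np.load(f"pics/{n}.npz"))); X=P.reshape(-1,3); X=X[np.isfinite(X).all(1)]
    yaw=-.235;c,s=np.cos(yaw),np.sin(yaw);Rm=np.array([[c,-s],[s,c]])
    L=np.c_[(X[:,:2]-[.62,-.045])@Rm,X[:,2]]*1000
    m=(abs(L[:,0])<45)&(L[:,1]>10)&(L[:,1]<95)&(L[:,2]>4)&(L[:,2]<25)
    Y=L[m]; print(n,"bed",len(Y),cv2.minAreaRect(Y[:,:2].astype(np.float32)),np.percentile(Y[:,2],[5,50,95]))
    # rails vs y
    for y in range(16,80,6):
        k=Y[abs(Y[:,1]-y)<3]; b=k[k[:,2]<14]; ra=k[k[:,2]>15]
        if len(b)>2 and len(ra): 
            l=ra[ra[:,0]<0,0]; rr=ra[ra[:,0]>0,0]; print(y,"bed x",b[:,0].min().round(1),b[:,0].max().round(1),"rails L",(l.min(),l.max()) if len(l) else 0,"R",(rr.min(),rr.max()) if len(rr) else 0)
    base=L[(abs(L[:,0]+25)<170)&(abs(L[:,1])<50)&(L[:,2]>2)&(L[:,2]<11)]; print("base",len(base),cv2.minAreaRect(base[:,:2].astype(np.float32)),np.median(base[:,2]))
E
python3 - <<'E'
import cv2
a=cv2.imread("pics/w_stand.png")[170:320,170:390]; cv2.imwrite("pics/v4.png",cv2.resize(a,None,fx=3.5,fy=3.5,interpolation=cv2.INTER_CUBIC))
E
```

```text
bench z 2.599309963996488e-05
tag rect ((553.0084228515625, 250.6345672607422), (170.89697265625, 143.33731079101562), 65.95189666748047) 56693
plate ((554.67578125, 248.74560546875), (179.93389892578125, 125.27247619628906), 78.19047546386719) 0.005054924441301789
tab 53296 ((544.1603393554688, 260.5432434082031), (138.6490020751953, 92.00288391113281), 51.170841217041016) 0.32543134802215173 [0.54088893 0.26811991]
stud 290 [0.5642833  0.21464989 0.03293775] ((564.61328125, 214.32302856445312), 10.708541870117188)
w_stand bed 2777 ((-0.044734954833984375, 44.229644775390625), (68.45112609863281, 89.89618682861328), 89.99180603027344) [ 7.4165752  12.01411522 17.29706858]
16 bed x -45.0 44.9 rails L (np.float64(-24.89081124498091), np.float64(-20.925160868121253)) R (np.float64(19.700272033489853), np.float64(23.858603920741295))
22 bed x -44.9 44.6 rails L (np.float64(-24.892950902428666), np.float64(-20.948387154745447)) R (np.float64(19.64467162784541), np.float64(23.694213687161703))
28 bed x -44.9 44.6 rails L (np.float64(-24.90234366823765), np.float64(-20.96644198568016)) R (
[... 2815 characters left out ...]
499688647100786)) R (np.float64(1.8854697572174706), np.float64(29.277266063237303))
64 bed x -43.3 29.6 rails L (np.float64(-27.985653866434056), np.float64(-7.177064829244334)) R (np.float64(0.8331750207454873), np.float64(27.921674200107258))
70 bed x -33.1 34.5 rails L (np.float64(-29.241616874988022), np.float64(-0.7972280827371812)) R (np.float64(27.130144580849613), np.float64(29.984709022210087))
76 bed x -31.8 32.8 rails L (np.float64(-29.837281688045913), np.float64(-9.70473117265598)) R (np.float64(23.494458643832612), np.float64(31.682734506289396))
base 1642 ((-24.811721801757812, -0.034763336181640625), (99.8467025756836, 339.5031433105469), 89.96980285644531) 6.673896829600623
```

View pics/v4.png

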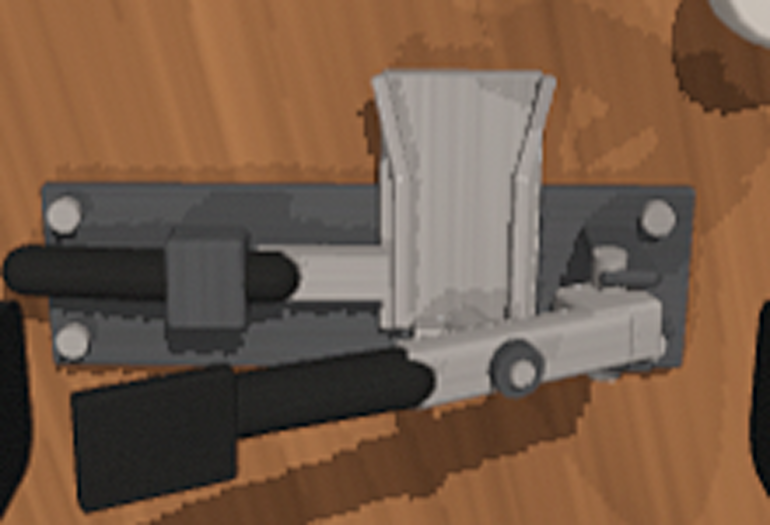

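```bash
python3 - <<'E'
from h import *
f=lambda A:cv2.minAreaRect((A[:,:2]*1000).astype(np.float32))
X=cloud(dict(np.load("pics/w_tag.npz"))).reshape(-1,3); X=X[np.isfinite(X).all(1)]
m=(np.linalg.norm(X[:,:2]-[.546,.257],axis=1)<.09)&(X[:,2]<.045)
T=X[m&(X[:,2]>.003)]; print("all",f(T),len(T))
tb=T[T[:,2]>.035]; print("tab",len(tb),f(tb),np.median(tb[:,2]))
st=T[(T[:,2]>.031)&(np.linalg.norm(T[:,:2]-[.564,.213],axis=1)<.015)]; print("stud",f(st),np.median(st[:,2]))
X=cloud(dict(np.load("pics/w_stand.npz"))).reshape(-1,3); X=X[np.isfinite(X).all(1)]
yaw=-.235;c,s=np.cos(yaw),np.sin(yaw);Rm=np.array([[c,-s],[s,c]])
L=np.c_[(X[:,:2]-[.62,-.045])@Rm,X[:,2]]*1000
t=(L[:,2]>16.4)&(L[:,2]<17.6)&(L[:,1]>8)&(L[:,1]<38)
for sg in(-1,1):
    k=L[t&(abs(L[:,0]-sg*22-0)<5)]; p=np.polyfit(k[:,1],k[:,0],1); print("rail",len(k),p,np.percentile(k[:,0],[1,99]))
k=L[(L[:,2]>10.5)&(L[:,2]<18)&(abs(L[:,0])<35)&(L[:,1]>40)&(L[:,1]<95)]
for x in range(-30,31,6):
    q=k[abs(k[:,0]-x)<2]; print(x,q[:,1].max().round(1),end="; ")
# base plate: top z
b=L[(L[:,0]>-180)&(L[:,0]<120)&(abs(L[:,1])<60)&(L[:,2]>2)&(L[:,2]<11)]
h=np.histogram(b[:,2],bins=18,range=(2,11));print("\n",h[0])
z0=h[1][h[0].argmax()]+.25; b=b[abs(b[:,2]-z0)<.5]; print("base z",z0,cv2.minAreaRect(b[:,:2].astype(np.float32)))
k=b[b[:,1]>20]; g=[(x,k[abs(k[:,0]-x)<3][:,1].max()) for x in range(-130,90,8) if (abs(k[:,0]-x)<3).any()]; print(np.polyfit(*np.array(g).T,1),np.round(g,1).tolist())
E
```

```text
all ((572.642822265625, 271.3680419921875), (93.37896728515625, 135.5087890625), 21.811614990234375) 3747
tab 376 ((546.4799194335938, 258.52667236328125), (11.3385009765625, 104.79666900634766), 21.291322708129883) 0.03877131106595805
stud ((564.6279907226562, 214.19619750976562), (20.79828453063965, 20.224504470825195), 66.46849060058594) 0.033016193144518424
rail 53 [-1.80452842e-02 -2.25446975e+01] [-24.90264106 -20.91837169]
rail 53 [-0.02934182 22.49060424] [19.36293719 23.95967758]
-30 78.5; -24 77.5; -18 77.2; -12 77.5; -6 77.5; 0 77.2; 6 77.4; 12 77.2; 18 77.3; 24 77.1; 30 77.9; 
 [ 59  15   9  13  14  15  20  44 106 316 632 878 912 671 346 144  73 154]
base z 8.25 ((-35.862762451171875, -3.577606201171875), (74.36109924316406, 248.24485778808594), 89.61628723144531)
[-9.50132395e-03  3.20068815e+01] [[-130.0, 33.0], [-122.0, 34.2], [-114.0, 32.9], [-106.0, 32.9], [-98.0, 33.0], [-90.0, 32.9], [-82.0, 33.0], [-74.0, 32.9], [-66.0, 31.7], [-58.0, 32.8], [-50.0, 31.4], [-42.0, 32.8], [-34.0, 33.0], [30.0, 31.5], [38.0, 31.4], [46.0, 29.9], [54.0, 31.4], [62.0, 32.9], [70.0, 31.5], [78.0, 31.5], [86.0, 31.4]]
```

```bash
cat >> h.py <<'E'
SY=-.235; N0=np.array([.6195,-.0446])
def loc(x,y): # stand-local (m) -> world xy
    c,s=np.cos(SY),np.sin(SY); return N0+[c*x-s*y,s*x+c*y]
E
python3 - <<'E'
from h import *
p=np.array([.5336,.2936]); ty=.372
command_gripper(.045,60); 
move_ptp((*p,.09),ori(ty)); f0=fr()
move_straight((*p,.012),feed=.08); print("down",fr()-f0)
command_gripper(.008,60); print("grip",state()["grip_width"],fr()-f0)
move_straight((*p,.040),feed=.06); print("lift",fr()-f0,state()["ft_torque"])
q=loc(0,.195)
move_straight((*q,.040),ori(SY),feed=.12); print(fr()-f0,state()["ee_pos"],state()["clock"],state()["grip_width"])
s=shot("w_pre")
cv2.imwrite("pics/v5.png",cv2.resize(s["pixels"],(800,600),interpolation=cv2.INTER_CUBIC))
E
```

```text
down [-0.78343216  0.42638822 -0.28243993]
grip 0.010993387805283543 [0.15159684 0.81423911 5.15817007]
lift [-0.82467892  0.13508972 -3.18301628] [ 0.11298772  0.00624996 -0.01615695]
[-1.06068628  0.09109203 -3.053964  ] [0.66459998 0.14556908 0.04004789] 10.8583 0.011067037607597448
```

View pics/v5.png

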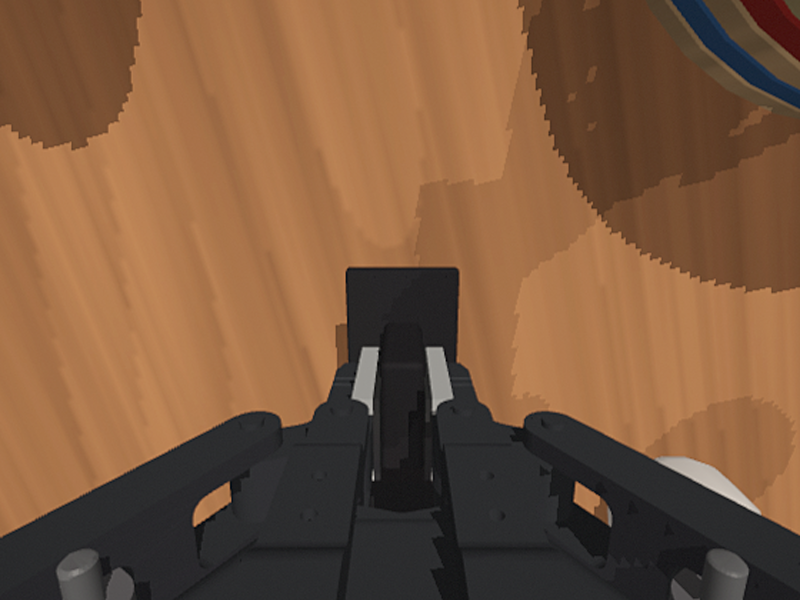

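Tag is gripped by the tab, with its tail at (403,310) square to the jaws. Next I'll check its level from depth, and the stud in the scene camera.

```bash
python3 - <<'E'
from h import *
def L(s):
    X=cloud(s).reshape(-1,3); X=X[np.isfinite(X).all(1)]; c,sn=np.cos(SY),np.sin(SY)
    return np.c_[(X[:,:2]-N0)@np.array([[c,-sn],[sn,c]]),X[:,2]]*1000
l=L(dict(np.load("pics/w_pre.npz")))
t=l[(abs(l[:,0])<25)&(l[:,1]>190)&(l[:,1]<240)&(l[:,2]>15)&(l[:,2]<45)]
pl=t[(t[:,1]>214)]; print("tail",pl[:,:2].min(0),pl[:,:2].max(0),np.median(pl[:,2]),np.polyfit(pl[:,1],pl[:,2],1),np.polyfit(pl[:,0],pl[:,2],1))
for cam in("scene","top"):
    s=shot("x_"+cam,cam); l=L(s)
    k=l[(abs(l[:,0])<20)&(l[:,1]>90)&(l[:,1]<150)&(l[:,2]>20)&(l[:,2]<75)]
    k2=k[k[:,2]>k[:,2].max()-4] if len(k) else k
    print(cam,len(k),k2.mean(0) if len(k) else 0)
    rep(cam,"cap")
s=np.load("pics/x_scene.npz"); a=s["pixels"][190:300,240:390]; cv2.imwrite("pics/v6.png",cv2.resize(a,None,fx=5,fy=5,interpolation=cv2.INTER_CUBIC))
E
```

```text
tail [-18.89301873 214.00266242] [ 17.14500037 227.77670889] 32.628839470911416 [-2.91919098e-02  3.90380351e+01] [5.40397202e-04 3.25839241e+01]
scene 355 [  2.16301664 108.40042548  61.7954901 ]
cap 0.55 [0.6469 0.0629 0.0392]
top 185 [ -0.75280847 110.25789714  62.49473735]
cap 0.5 [0.6405 0.0631 0.0405]
```

View pics/v6.png

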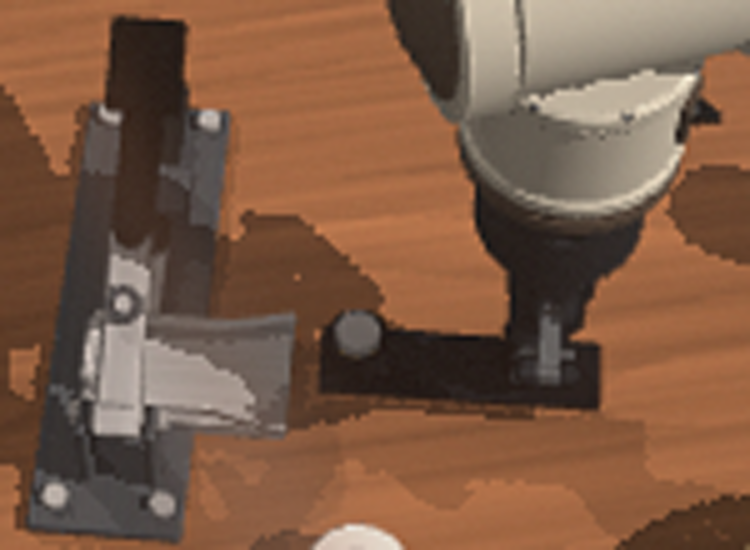

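```bash
cat > ins.py <<'E'
from h import *
c,s=np.cos(SY),np.sin(SY)
def lf(f): return np.array([c*f[0]+s*f[1],-s*f[0]+c*f[1],f[2]])
dx=.0008; z=.026
move_straight((*loc(dx,.195),z),feed=.05); sleep(.3); f0=np.mean([fr() for _ in range(3)],0)
y=.195
def go(y,z,feed): move_straight((*loc(dx,y),z),feed=feed); return lf(fr()-f0)
for y in (.175,.160,.145):
    f=go(y,z,.05); print("in",y,f.round(1))
    if abs(f[:2]).max()>5: print("STOP"); raise SystemExit
while z>.0225:
    z-=.0005; f=go(y,z,.02)
    if f[2]>2: break
print("z",z,f.round(1))
while y>.079:
    y-=.004 if y>.093 else .001
    f=go(y,z,.04 if y>.093 else .015)
    if y<.093 or abs(f).max()>3: print(round(y,4),f.round(1))
    if f[1]>3.5 or abs(f[0])>8: sleep(.1); f=lf(fr()-f0); print("re",f.round(1)); 
    if f[1]>3.5 or abs(f[0])>8: break
print("end",y,z,f,state()["clock"])
E
python3 ins.py
```

```text
in 0.175 [-0.5 -0.3  0.2]
in 0.16 [-0.4 -0.9  0.2]
in 0.145 [-0.2 -0.4 -0. ]
z 0.023999999999999997 [-1.   1.8  5.6]
0.141 [ 0.5 -1.1  5.4]
0.137 [ 0.5 -0.3  6.1]
0.133 [ 0.1 -0.   6.1]
0.129 [-0.2  0.   7.8]
0.125 [-0.3  0.8  8.7]
0.121 [1.2 0.4 8. ]
0.117 [-0.8  1.2  8.3]
0.113 [0.  0.7 8.2]
0.109 [-1.   0.9  8.5]
0.105 [-0.2  0.5  8.4]
0.101 [-0.1 -0.   9.7]
0.097 [-0.4  0.7  9.6]
0.093 [-0.7  1.8  9.9]
0.092 [-0.3  3.4 10.4]
0.091 [ 0.6  3.3 10.8]
0.09 [0.5 3.2 9.1]
0.089 [-0.8  4.7  9.8]
re [-0.6  3.4  9.2]
0.088 [-0.9  4.  10.3]
re [-1.2  4.2  9.6]
end 0.08799999999999994 0.023999999999999997 [-1.16572637  4.20457831  9.58133086] 19.1583
```

```bash
python3 - <<'E'
from h import *
c,s=np.cos(SY),np.sin(SY)
lf=lambda f:np.array([c*f[0]+s*f[1],-s*f[0]+c*f[1],f[2]])
dx=.0008;y=.088;z=.0246
move_straight((*loc(dx,y),z),feed=.02);sleep(.2);b=lf(fr());print("raised",b.round(1))
while y>.080:
    y-=.0005; move_straight((*loc(dx,y),z),feed=.015); sleep(.05); f=lf(np.mean([fr() for _ in range(3)],0)); print(round(y,4),f.round(1))
    if f[1]>5.5: break
s_=shot("w_home"); X=cloud(s_).reshape(-1,3); X=X[np.isfinite(X).all(1)]
l=np.c_[(X[:,:2]-N0)@np.array([[c,-s],[s,c]]),X[:,2]]*1000
t=l[(abs(l[:,0])<25)&(l[:,1]>y*1000+17)&(l[:,1]<150)&(l[:,2]>9)&(l[:,2]<25)]; print("tail",t.min(0),t.max(0),np.median(t[:,2]),state()["clock"])
E
```

```text
raised [-0.5  2.2  2.4]
0.0875 [-0.1  2.1  1.4]
0.087 [-0.5  1.1  1.5]
0.0865 [ 0.2 -0.6  0.3]
0.086 [-0.3 -0.2  1.3]
0.0855 [0.4 5.5 0.3]
tail [-17.72549265 102.50037427  13.82473916] [ 18.42345026 118.11611835  19.69926811] 17.217608769330887 21.1583
```

```bash
python3 - <<'E'
from h import *
c,s=np.cos(SY),np.sin(SY)
def L(S):
    X=cloud(S).reshape(-1,3); X=X[np.isfinite(X).all(1)]
    return np.c_[(X[:,:2]-N0)@np.array([[c,-s],[s,c]]),X[:,2]]*1000
command_gripper(.034)
move_straight((*loc(.0008,.0855),.12),feed=.12)
move_straight((*loc(-.0,.11),.26),feed=.25)
command_gripper(0.0)
S=shot("w_rel"); l=L(S)
t=l[(abs(l[:,0])<25)&(l[:,1]>105)&(l[:,1]<150)&(l[:,2]>9)&(l[:,2]<25)]; print("tail",t.min(0),t.max(0),np.median(t[:,2]))
k=l[(abs(l[:,0])<20)&(l[:,1]>60)&(l[:,1]<112)&(l[:,2]>44)&(l[:,2]<56)]; print("tab",k.min(0),k.max(0),np.median(k,0))
for n in("w_stand","w_rel"):
    l=L(dict(np.load(f"pics/{n}.npz"))); p=l[(l[:,0]>-130)&(l[:,0]<-60)&(abs(l[:,1])<25)&(l[:,2]>115)&(l[:,2]<150)]
    if len(p)>20: print(n,"pad",len(p),p.min(0).round(1),p.max(0).round(1),np.median(p,0).round(1),np.polyfit(p[:,0],p[:,2],1))
rep("wrist","pad"); print(state()["clock"],state()["grip_width"])
cv2.imwrite("pics/v7.png",cv2.resize(S["pixels"],(800,600),interpolation=cv2.INTER_CUBIC))
E
```

```text
tail [-16.93226997 105.0297444   14.89327126] [ 18.30489836 117.8796251   19.10695446] 17.04692778128541
tab [-5.21839121 69.79816419 45.14700344] [  6.56069776 101.29311796  53.18242288] [ 0.1212038  86.57730317 50.77828563]
w_stand pad 1842 [-114.6  -17.5  115.7] [-60.1  19.8 149.6] [-90.1   3.4 138.6] [-0.49673023 93.25851485]
w_rel pad 55 [-114.2  -16.4  115.1] [-60.1  19.3 147.3] [-108.7   18.3  141.9] [-0.54556652 83.58236687]
23.6917 0.00010714268043262554
```

View pics/v7.png

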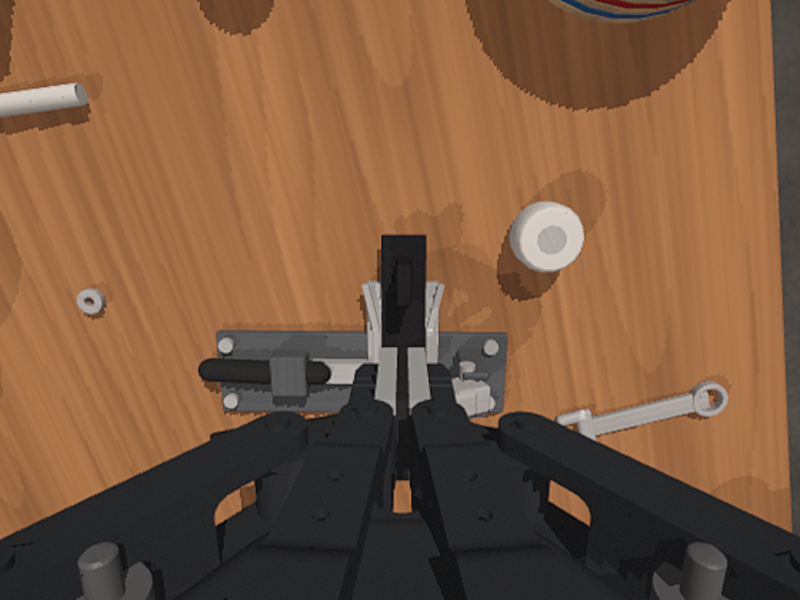

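Tag is home: the tail edge reads 118 mm after release. Now press the handle along its arc while watching the force.

```bash
cat > press.py <<'E'
from h import *
a0=np.arcsin(89/165)
def P(th): a=a0-th; return (*loc(.050-.165*np.cos(a)+.003,.001),.050+.165*np.sin(a))
th=-.11
move_straight((*P(th)[:2],.24),ori(SY),feed=.25); move_straight(P(th),feed=.12); sleep(.3)
b=np.mean([fr() for _ in range(4)],0); mx=0; clicked=False; tr=99; log=[]
while th<.64:
    near=mx>5
    th+=.003 if clicked else (.006 if near else .012)
    move_straight(P(th),feed=.04); f=fr()-b; F=f[2]; log.append((round(th,3),round(F,1)))
    if F>26: print("limit"); break
    if not clicked:
        mx=max(mx,F)
        if mx>7 and F<mx-2.5:
            clicked=True; tr=F; print("click",th,mx,F)
    else:
        tr=min(tr,F)
        if F>max(mx+2,tr+9): print("bottom",th,tr,F); break
    if state()["clock"]>48: print("time"); break
print(log); print(f,state()["clock"],mx)
open("th.txt","w").write(f"{th} {b[0]} {b[1]} {b[2]}")
E
python3 press.py
```

```text
click 0.3040000000000001 9.978020651347 7.209974327536019
bottom 0.4030000000000002 1.8160261678921024 12.892477067831697
[(-0.098, np.float64(1.1)), (-0.086, np.float64(0.2)), (-0.074, np.float64(0.1)), (-0.062, np.float64(0.3)), (-0.05, np.float64(0.2)), (-0.038, np.float64(1.4)), (-0.026, np.float64(1.2)), (-0.014, np.float64(1.0)), (-0.002, np.float64(1.0)), (0.01, np.float64(1.1)), (0.022, np.float64(1.1)), (0.034, np.float64(1.8)), (0.046, np.float64(1.6)), (0.058, np.float64(1.8)), (0.07, np.float64(1.9)), (0.082, np.float64(1.8)), (0.094, np.float64(2.0)), (0.106, np.float64(1.3)), (0.118, np.float64(1.0)), (0.13, np.float64(1.9)), (0.142, np.float64(1.8)), (0.154, np.float64(1.1)), (0.166, np.float64(2.2)), (0.178, np.float64(1.7)), (0.19, np.float64(2.1)), (0.202, np.float64(2.2)), (0.214, np.float64(2.5)), (0.226, np.float64(2.2)), (0.238, np.float64(3.3)), (0.25, np.float64(6.2)), (0.256, np.float64(5.4)), (0.262, np.float64(7.3)), (0.268, np.float64(8.7)), (0.274, np.float64(7.7)), (0.28, np.float64(8.4)), (0.286, np.float64(8.4)), (0.292, np.float64(10.0)), (0.298, np.f
[... 254 characters left out ...]
 np.float64(3.4)), (0.334, np.float64(3.6)), (0.337, np.float64(2.8)), (0.34, np.float64(2.9)), (0.343, np.float64(2.3)), (0.346, np.float64(3.1)), (0.349, np.float64(2.6)), (0.352, np.float64(1.9)), (0.355, np.float64(2.4)), (0.358, np.float64(1.9)), (0.361, np.float64(3.1)), (0.364, np.float64(2.8)), (0.367, np.float64(2.9)), (0.37, np.float64(3.0)), (0.373, np.float64(2.2)), (0.376, np.float64(2.8)), (0.379, np.float64(2.4)), (0.382, np.float64(2.6)), (0.385, np.float64(2.3)), (0.388, np.float64(1.8)), (0.391, np.float64(4.1)), (0.394, np.float64(6.2)), (0.397, np.float64(7.6)), (0.4, np.float64(9.9)), (0.403, np.float64(12.9))]
[-2.3057487   1.7829409  12.89247707] 43.5417 9.978020651347
```

```bash
python3 - <<'E'
from h import *
a0=np.arcsin(89/165)
def P(th): a=a0-th; return (*loc(.050-.165*np.cos(a)+.003,.001),.050+.165*np.sin(a))
b=np.array(list(map(float,open("th.txt").read().split()))[1:])
move_straight(P(.406),feed=.02); print("final press",(fr()-b)[2])
for t in(.3,.2,.1,0,-.11): move_straight(P(t),feed=.1)
print("open",fr()-b)
move_straight((*P(-.11)[:2],.24),feed=.25)
move_straight((*loc(.0,.17),.24),feed=.25)
S=shot("w_end"); T=shot("s_end","scene"); c,s=np.cos(SY),np.sin(SY)
for nm,Q in(("w",S),("s",T)):
    X=cloud(Q).reshape(-1,3); X=X[np.isfinite(X).all(1)]
    l=np.c_[(X[:,:2]-N0)@np.array([[c,-s],[s,c]]),X[:,2]]*1000
    t=l[(abs(l[:,0])<19)&(l[:,1]>104)&(l[:,1]<150)&(l[:,2]>9)&(l[:,2]<25)]; print(nm,"tail",t.max(0) if len(t) else 0)
    k=l[(np.hypot(l[:,0],l[:,1])<15)&(l[:,2]>32)&(l[:,2]<50)]; print("socket",len(k),np.percentile(k[:,2],[5,25,50,75,95]) if len(k) else 0)
    p=l[(l[:,0]>-115)&(l[:,0]<-65)&(abs(l[:,1])<20)&(l[:,2]>20)&(l[:,2]<160)]; print("pad z",np.median(p[:,2]) if len(p) else 0)
rep("scene","pad","cap","tag"); print(state()["clock"])
a=S["pixels"][200:420,160:420]; d=T["pixels"][180:310,210:360]
cv2.imwrite("pics/v8.png",np.hstack([cv2.resize(a,(400,338)),cv2.resize(d,(390,338),interpolation=cv2.INTER_CUBIC)]))
E
```

```text
final press 14.069415687823664
open [ 0.0162994  -0.42329201  0.07970328]
w tail [ 17.70593888 118.48497769  19.24384162]
socket 0 0
pad z 0
s tail [ 18.29178208 117.24736754  23.18466919]
socket 25 [34.82985333 37.52591804 38.97928962 40.17736154 42.02913958]
pad z 135.73278706078452
pad 0.81 [ 0.533  -0.0225  0.1371]
pad 0.57 [ 3.794e-01  7.580e-02 -1.000e-04]
tag 0.66 [ 0.6212 -0.0468  0.0104]
tag 0.62 [ 0.2793 -0.2561 -0.0033]
47.0333
```

View pics/v8.png

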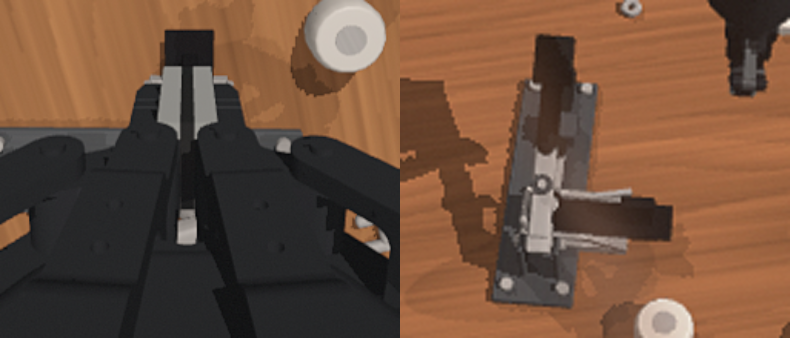

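The pictures show the tag home in the slot and the handle sprung open, with the gripper clear of everything. The socket region reads about 39 mm (flush is 38, unsnapped 45). Handing in.

```bash
python3 -c "
from plant import *
print(close_job(),state()['clock'])"
```

```text
the job is handed in; nothing more can be done
the job is handed in; nothing more can be done
```

The job is handed in. The small black tag is home in the slot, and the stud appears to have clicked in, judged from the press force rather than a clear view of it. The robot clock read 47 s at the last check.

- **Insertion:** I took the tag with the stud by its tab and slid it in. It met the stop at about 5.5 N, slightly more than "a few newtons". While sliding I pressed it onto the bed with about 10 N, and eased that off before the stop. After release its tail edge read 117–118 mm, against 118 mm when home.
- **Press:** With closed fingers on the pad, the force peaked at about 10 N near 0.29 rad and fell to 2 N. It rose again from 0.39 rad and I stopped at 14 N. The stud travelled about 7.7 mm, against 7.5 mm expected.
- **Last checks:** The handle sprang back, with the pad at about 137 mm. The tag stayed home, and no other object looked disturbed in the areas I viewed.
- **Weak check:** The upper arm hid most of the socket. The few depth points there had a median of 39 mm (flush 38, unsnapped 45) but scattered from 35 to 42 mm, so the flush seating rests mainly on the force profile.

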